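Shut the embryo incubator chamber and start its gas purge

ROBOT

A 6-joint arm with a two-finger parallel gripper is mounted at the origin on the work surface. World frame = base frame: x ahead of the robot, y to its left, z up, the work surface at z = 0. Lengths are in mm, angles in rad, forces in N, time in s.
With the tool pointing down it reaches from about 350 to 975 mm from the base axis. Payload 7.1 kg.
Tool frame: the origin (TCP) lies midway between the tips of the shut fingers; the grasp point (between the pads) lies 19 mm behind it; z points along the fingers, x is the direction in which the jaws open and shut, and the axes are right-handed (so a half turn about z gives the same grasp; the last joint's range is limited). The gripper opens to 88 mm and grips with 3 to 60 N. Pads are 20 mm wide; open, the fingers measure 115 mm over their backs; the gripper's body (75 mm by 178 mm) begins 61 mm behind the grasp point.
Start: joints at [-1.297, 0.423, 1.63, -0, 1.089, -0.019], TCP at [180.414, -598.377, 200.275] pointing down, gripper open.
Joint ranges: [-3, 3], [-0.9, 2.11], [0.09, 2.58], [-1.31, 4.45], [0.11, 2.69], [-2.54, 2.54]. Speed limits (rad/s): [2.39, 2.39, 3.01, 3.14, 3.14, 3.14].

INTERFACE

Orientations are given as a rotation vector (axis times angle).
In Python, from workcell import telemetry, imaging, ticket gives the robot as it stands.
- The arm moves only by the tool jog_arm, never from a script. Its arguments are lists of equal length, an entry for each row: "travel": the shift along the world's x, y, z in units of 400 mm (1.0 is 400 mm), a list of three; "dr": the turn, a rotation vector about the world's x, y, z in units of 90 degrees (1.0 is 90 degrees), a list of three. In form: {"travel": [[tx, ty, tz], ...], "dr": [[wx, wy, wz], ...]}. A call has exactly 10 rows; each row is the pose to reach, as a shift and turn from the pose measured when the call began; what a row does not reach only later rows make up. A row lasts 1/10 s, in which the tool goes at most 50 mm and 8.59 degrees, less where a joint would pass 70% of its speed; a pose out of reach is approached as far as the arm can. A call with a number of a shift or a turn outside -1 to 1 is refused whole. A call with a gripper value outside its range is refused whole. "hand" is the opening, from -1 (shut) to 1 (fully open), set as the call begins (left out, the last holds). The fingers move at their own pace and stop on an object; the grip force is fixed at half the most. Time passes only in rows, so rows that repeat a pose let the fingers close, or fill a call up. It gives the time, the measured TCP pose, the force and the opening at its end, in the units of the state.
- telemetry.get_obs(): the state, without advancing time (a new reading comes with each control period).
- imaging.get_image(name): name is "side" or "top" or "wrist"; returns a dict with "pixels" (420x560x3 uint8, red, green, blue), "range_z" (420x560 float32, mm along the optical axis (not along the pixel's ray), 0 where there is no reading), "fx", "fy", "cx", "cy" (pixels), "k1" (the pictures are not rectified: a ray, as slopes to the right and down, at radius r is drawn at 1 + k1 r^2 times it, then the intrinsics apply), "extrinsics" (4x4, takes a point from world to camera coordinates). Camera axes: x right, y down, z forward; pixel columns grow to the right and rows downward; lengths in mm; the calibration is good to about 2 mm. A picture is of the moment at which its call begins.
- ticket.close_job(): hands the job in, once; it reports no verdict.
The state is a dict: "t": time; "qpos": joint angles; "qvel": joint speeds; "joint_torque": joint torques, N m; "ee_pos": TCP position; "orientation": TCP orientation; "ft_force": force on the tool from outside, world axes, zero at the start; "moment": the same for the moment, N m; "width": finger opening in mm.
Only numpy, scipy, OpenCV 4.12 (cv2) and the standard library are available. Lean on these libraries where they do the work, as an engineer would, in place of code of your own. Each camera call takes 0.05 s, during which the arm holds its last target. There are 200 camera calls.

TASK

The two culture dishes have just gone back into one chamber of the two-chamber benchtop incubator. With the fingertips only, gently push that chamber's lid fully shut without slamming it, then press the white purge key in front of the same lid all the way down and let it go. The other chamber is airing: leave its lid open as it stands and its key unpressed, and do not disturb the dishes or anything else on the bench.

Things in the scene. Friction and masses are not known exactly. Their poses are not given: they have to be found in the camera images.
- incubator: White incubator fixed to the bench, 340 deep (x) x 420 wide (y). Origin: under its centre, on the bench; x points from its front (robot side) to its rear, y to its left. Front deck 115 mm high, x -170 to -82. Behind it two open-topped chambers centred at x -5, y +95 (left) and -95 mm (right), 160 x 140 mm, floor 60 mm up; behind the lids a hump 140 mm high, x 108 to 168.
- lid_left (a joint): Left (+y) lid's angle, rad: 0 shut, grows as it opens up and back (starts at 0.9 to 1.15). White slab, 185 mm from hinge to front edge, 170 wide, 22 thick, 0.4 kg, hinged along its rear edge. A friction hinge (0.5 N m) keeps it wherever it is left, so it must be pushed all the way down: 2 to 3 N square to it near the front edge. No latch.
- lid_right (a joint): The same for the right (-y) chamber's lid. There are 20 mm between the two lids.
- lid_left_edge (a point): Middle of the front edge of the left lid's outer (upper) face; moves with the lid; 139.5 mm above the bench when shut. Its x axis points along the lid to the hinge, its z out of the outer face. A grey finger lip, 70 mm wide and 8 thick, sticks out 12 mm beyond this edge.
- lid_right_edge (a point): The same point of the right lid.
- lid_left_hinge (a point): Point on the left lid's hinge axis (along the incubator's y), at the lid's middle, 117 mm above the bench; fixed, axes as the incubator's. The lid's outer face lies 22.5 mm off the axis, square to the lid.
- lid_right_hinge (a point): The same point for the right lid.
- key_left (a joint): Travel of the left purge key, m: 0 = up, 0.005 = fully down. Spring key, 1.4 N to start, 5 N at the bottom; it comes up when let go.
- key_right (a joint): The same for the right purge key.
- key_left_top (a point): Centre of the top face of the left purge key, a white 20 x 20 mm square key on the front deck straight in front of the left lid, its top 9 mm above the deck (124 mm above the bench); 48 mm in front of the shut lid's front edge.
- key_right_top (a point): The same for the right purge key.
- dish0_centre (a point): Centre of a covered round culture dish, 60 mm across, 15 mm high, 22 g, loose in a well in the front half of the chamber in use (left or right). Must not be touched.
- dish1_centre (a point): The same for the second dish, next to the first in the same chamber.
- mouse_centre (a point): Centre of a black and grey computer mouse, 98 x 56 x 33 mm, loose on the bench to the right of the incubator's front.
- bottle_centre (a point): Centre of an amber bottle, 60 mm across, 130 mm high, loose on the bench left of the incubator.
- spare_dishes_centre (a point): Centre of a stack of four empty dishes, 60 mm across, 61 mm high, loose on the bench right of the incubator.
There are look-alikes about, which are no part of the job. Leave any purple or turquoise look-alike of the part that bears dish0_centre alone.

How it is judged:
By the outcome, as a careful person would: the job done as asked, in the order asked, and still so for the second after the job is handed in, with the robot touching nothing.
It also fails if it takes over 45 s, if anything falls off the work surface, if the arm or the gripper's body presses on something with over 40 N, if the wrist force passes 120 N, or if a joint passes its speed limit or range.

## Working session

There is one attempt and no reset: what is moved stays moved. The work goes in short steps, Python scripts to look and compute and a tool call to move; the robot and the scene stay as the last step left them, time stands still between calls to the robot, and variables do not carry over. Pictures are saved under pics/ and viewed, about 8 in all and at most 12, crops included, and the job is handed in when it is done.

Besides the shell and the picture viewer there is one more tool, called after "Emit:" by a JSON object that holds its "name" and its "arguments", one argument or row to a line. jog_arm: Moves the arm, as the interface text tells. Its arguments: {"type":"object","properties":{"travel":{"type":"array"},"dr":{"type":"array"},"hand":{"type":"number"}},"required":["travel","dr"]}

```bash
mkdir -p pics; cat > h.py <<'E'
import numpy as np, cv2
from workcell import telemetry, imaging, ticket
def cloud(im):
    h,w=im["range_z"].shape
    u,v=np.meshgrid(np.arange(w),np.arange(h))
    K=np.array([[im["fx"],0,im["cx"]],[0,im["fy"],im["cy"]],[0,0,1.]])
    p=cv2.undistortPoints(np.stack([u,v],-1).reshape(-1,1,2).astype(np.float64),K,np.array([im["k1"],0,0,0.])).reshape(h,w,2)
    z=im["range_z"]; P=np.dstack([p[...,0]*z,p[...,1]*z,z])
    T=np.array(im["extrinsics"]); W=(P-T[:3,3])@T[:3,:3]
    W[z<=0]=np.nan
    return W
def save(im,n): cv2.imwrite("pics/"+n,im["pixels"][...,::-1])
E
python3 - <<'E'
from h import *
for n in("side","top"):
    im=imaging.get_image(n); save(im,n+"0.png"); np.savez(n+"0.npz",W=cloud(im),px=im["pixels"],E=im["extrinsics"])
    print(n,im["fx"],im["k1"],np.round(im["extrinsics"],3).tolist())
print(telemetry.get_obs())
E
```

```text
side 448.13496385383087 -0.11245020386480357 [[-0.974, -0.226, -0.013, 523.126], [-0.165, 0.747, -0.644, 152.123], [0.156, -0.625, -0.765, 1325.304], [0.0, 0.0, 0.0, 1.0]]
top 453.996774367914 -0.09836122337828772 [[-0.02, -1.0, 0.006, -0.425], [-0.982, 0.019, -0.19, 526.362], [0.19, -0.01, -0.982, 1351.756], [0.0, 0.0, 0.0, 1.0]]
{'t': 0.1, 'qpos': array([-1.29697530e+00,  4.23768157e-01,  1.63060570e+00,  1.14620627e-05,
        1.08861159e+00, -1.90221000e-02]), 'qvel': array([ 1.08273960e-03, -7.26320108e-04, -7.67427031e-04,  5.87822219e-04,
       -1.49983337e-04, -6.08810374e-05]), 'joint_torque': array([ 1.76496851e-04, -5.45612526e+01, -2.74323767e+01,  6.45030895e-02,
        1.88035879e-02, -4.38706616e-05]), 'ee_pos': array([ 180.29160154, -597.87051109,  199.58021912]), 'orientation': array([-2.52108136e+00,  1.87305868e+00,  1.72080717e-03]), 'ft_force': array([0.13559541, 0.86424592, 0.58488471]), 'moment': array([ 0.04247848, -0.02382175, -0.01171713]), 'width': 87.69445606870559}
```

View pics/side0.png

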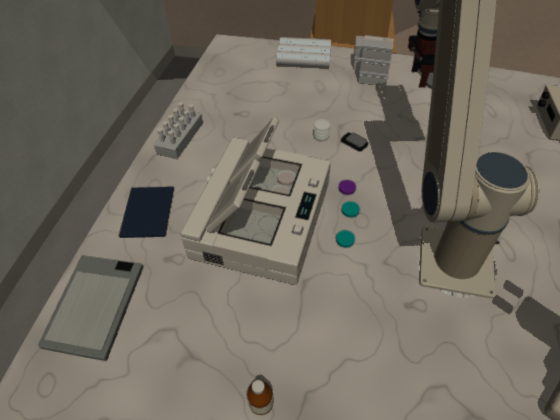

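View pics/top0.png

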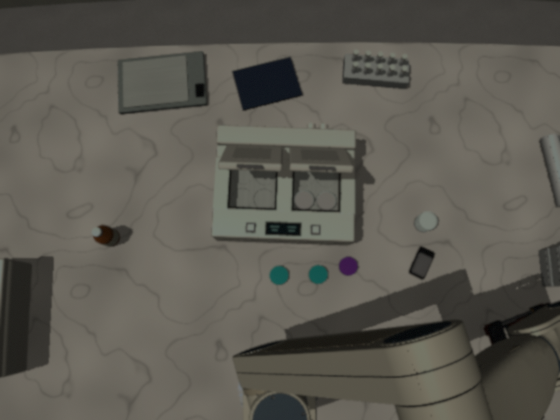

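The side view puts the left chamber near (252,220) and the right one near (275,175), with a possible dish at (285,178). In the top view both chambers, (253,188) and (317,190), seem to contain circles, so I'll enlarge to tell them apart.

```bash
python3 - <<'E'
from h import *
T=np.load("top0.npz");S=np.load("side0.npz")
def enh(c,w,h): 
    c=cv2.resize(c[...,::-1],(w,h),interpolation=cv2.INTER_CUBIC); 
    return np.clip(255*(c/255.)**.6*1.15,0,255).astype(np.uint8)
a=enh(T["px"][120:245,205:365],800*3//5,375);b=enh(S["px"][110:275,180:340],320,330)
o=np.zeros((375,800,3),np.uint8);o[:,:480]=a;o[:330,480:]=b
cv2.imwrite("pics/crop.png",o)
W=T["W"]
for n,(u,v) in dict(Lkey=(250,228),Rkey=(316,230),deckL=(235,232),deckR=(335,232),chL=(253,185),chR=(317,185),lidL=(250,150),lidR=(320,150),lidL2=(250,160),lidR2=(320,160),d0=(304,199),d1=(328,200),l0=(262,197),l1=(240,197),frontL=(215,239),frontR=(353,240)).items(): print(n,np.round(W[v,u],1))
E
```

```text
Lkey [472.   73.2 122.4]
Rkey [ 461.8 -118.4  125.9]
deckL [463.  118.  109.4]
deckR [ 456.2 -174.8  116.5]
chL [613.9  65.5  72.6]
chR [ 610.5 -131.7   71.5]
lidL [689.1  68.1 183. ]
lidR [ 693.5 -135.8  159.6]
lidL2 [632.4  64.  266.2]
lidR2 [ 635.3 -125.2  246.5]
d0 [563.5 -89.1  87. ]
d1 [ 559.7 -162.2   83.8]
l0 [575.5  38.3  72.4]
l1 [577.2 105.8  70.8]
frontL [457.7 190.3   6.3]
frontR [ 431.9 -227.   113.8]
```

View pics/crop.png

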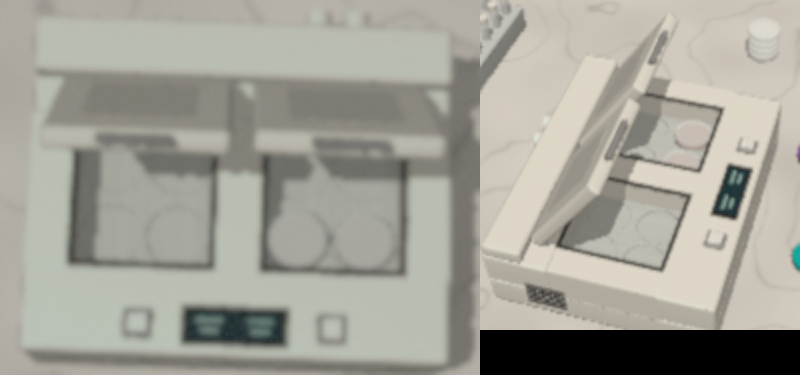

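Both dishes are in the right chamber: at top-view pixels (304,199) and (328,200) the depth is about 15 mm above the floor, while the left wells are empty. So the job is the right lid and the right key. Next I'll fit the frame and measure the lid angle.

```bash
python3 - <<'E'
from h import *
T=np.load("top0.npz");S=np.load("side0.npz")
# key centres: squares' contours in top view -> ray mean of depth points
px=T["px"].astype(int);W=T["W"]
for n,(u,v) in dict(L=(250,228),R=(316,230)).items():
    sub=px[v-8:v+9,u-8:u+9].sum(2); w=W[v-8:v+9,u-8:u+9]
    print(n); print(sub)
    m=(w[...,2]>119); print(np.nanmean(w[m],0).round(1), m.sum())
yaw=-0.053;h=np.array([694.7,-130.4]);c,s=np.cos(yaw),np.sin(yaw)
R2=np.array([[c,s],[-s,c]])
for n,D in(("top",T),("side",S)):
  W=D["W"].reshape(-1,3); L=np.c_[(W[:,:2]-h)@R2.T,W[:,2]-117]
  for side,y0 in(("right",0),("left",190)):
    m=(abs(L[:,1]-y0)<75)&(L[:,0]<-10)&(L[:,0]>-200)&(L[:,2]>45); P=L[m]
    r=np.hypot(P[:,0],P[:,2]); 
    b=[(int(z),int(np.median(P[(abs(P[:,2]-z)<6),0])),int(P[(abs(P[:,2]-z)<6),0].min()),int(P[(abs(P[:,2]-z)<6),0].max())) for z in range(50,200,12) if (abs(P[:,2]-z)<6).sum()>3]
    print(n,side,m.sum(),b, "top z",np.sort(P[:,2])[-8:].round(), P[np.argsort(P[:,2])[-8:],0].round())
E
```

```text
L
[[361 361 359 361 359 358 358 356 357 359 359 357 356 358 358 359 359]
 [363 361 360 355 345 339 336 337 338 336 339 338 339 343 352 358 359]
 [360 360 356 340 310 288 284 287 289 289 291 293 294 308 336 355 359]
 [360 362 354 328 274 242 249 257 257 262 262 256 241 259 313 347 359]
 [362 362 353 316 258 250 281 299 301 305 298 269 217 225 290 340 359]
 [364 362 348 311 262 275 322 344 346 346 333 293 216 212 285 341 356]
 [362 356 338 294 263 290 338 358 362 360 349 303 225 227 295 341 358]
 [359 358 335 289 261 299 343 361 364 360 351 304 234 247 313 350 363]
 [362 356 334 287 264 302 343 360 362 359 349 302 236 263 328 356 361]
 [363 359 336 293 259 283 320 332 337 335 324 283 234 268 331 358 362]
 [361 360 339 293 245 244 266 275 275 274 267 241 222 270 333 359 360]
 [361 360 344 301 250 230 233 238 231 218 213 209 224 277 334 359 364]
 [361 361 351 323 291 276 276 275 264 248 232 239 262 301 340 360 362]
 [362 363 357 348 332 326 329 329 323 311 303 305 314 333 351 359 362]
 [364 363 361 360 355 356 354 355 353 348 345 348 350 354 361 361 360]
 [356 356 354 355 354 355 355 356
[... 1966 characters left out ...]
5.] [ -93.  -91.  -96. -100.  -95.  -94.  -97.  -95.]
side right 577 [(62, -12, -15, -10), (74, -20, -24, -15), (86, -28, -32, -24), (98, -36, -41, -32), (110, -44, -48, -40), (122, -52, -57, -48), (134, -61, -65, -56), (146, -70, -99, -65), (158, -92, -101, -73), (170, -91, -99, -81)] top z [174. 174. 174. 174. 175. 175. 175. 175.] [-98. -96. -97. -95. -94. -95. -96. -98.]
side left 806 [(62, -13, -16, -10), (74, -19, -24, -15), (86, -28, -32, -22), (98, -37, -41, -32), (110, -45, -49, -40), (122, -53, -57, -48), (134, -62, -66, -58), (146, -70, -100, -66), (158, -93, -102, -74), (170, -94, -101, -82)] top z [174. 174. 175. 175. 175. 175. 177. 177.] [-95. -96. -94. -95. -97. -98. -99. -99.]
```

Emit:
{"name": "jog_arm", "arguments": {
  "travel": [
    [0.03,0.03,0.08],
    [0.08,0.07,0.16],
    [0.14,0.13,0.24],
    [0.2,0.19,0.32],
    [0.27,0.26,0.4],
    [0.34,0.33,0.46],
    [0.42,0.4,0.51],
    [0.49,0.46,0.55],
    [0.55,0.52,0.55],
    [0.6,0.57,0.55]
  ],
  "dr": [
    [0,0,0.07],
    [0,0,0.15],
    [0,0,0.23],
    [0,0,0.31],
    [0,0,0.39],
    [0,0,0.47],
    [0,0,0.55],
    [0,0,0.63],
    [0,0,0.71],
    [0,0,0.78]
  ],
  "hand": -1
}}

```text
t: 1.1
ee_pos: [421.5, -368.5, 420.0]
orientation: [3.14, -0.074, -0.001]
ft_force: [-0.4, -0.1, -0.0]
width: 11.2
```

Emit:
{"name": "jog_arm", "arguments": {
  "travel": [
    [0.07,0.07,0],
    [0.15,0.14,0],
    [0.23,0.22,0],
    [0.31,0.3,0],
    [0.39,0.37,0],
    [0.47,0.45,0],
    [0.54,0.52,0],
    [0.59,0.56,0],
    [0.61,0.58,0],
    [0.61,0.58,0]
  ],
  "dr": [
    [0,0,0],
    [0,0,0],
    [0,0,0],
    [0,0,0],
    [0,0,0],
    [0,0,0],
    [0,0,0],
    [0,0,0],
    [0,0,0],
    [0,0,0]
  ]
}}

```text
t: 2.1
ee_pos: [665.8, -135.6, 419.1]
orientation: [3.141, -0.071, -0.003]
ft_force: [-0.9, -0.2, -0.3]
width: 0.5
```

```bash
python3 - <<'E'
from h import *
a=[]
for n in("side","wrist"):
    im=imaging.get_image(n); p=im["pixels"]; a.append(p if n=="wrist" else p)
    print(n,np.round(im["extrinsics"],2).tolist())
o=np.hstack([cv2.resize(x,(400,300)) for x in a])[...,::-1]
cv2.imwrite("pics/pre.png",o); print(telemetry.get_obs())
E
```

```text
side [[-0.97, -0.23, -0.01, 523.13], [-0.16, 0.75, -0.64, 152.12], [0.16, -0.63, -0.76, 1325.3], [0.0, 0.0, 0.0, 1.0]]
wrist [[1.0, -0.05, -0.0, -670.46], [-0.04, -0.97, 0.26, -189.89], [-0.01, -0.26, -0.97, 576.19], [0.0, 0.0, 0.0, 1.0]]
{'t': 2.2, 'qpos': array([-2.20548524e-01,  3.55757770e-01,  1.23763201e+00, -8.49896717e-04,
        1.54962137e+00, -1.73238621e-01]), 'qvel': array([-0.01448707, -0.01186305,  0.00394751,  0.00097622, -0.00088086,
        0.00030345]), 'joint_torque': array([ 1.00901719e+00, -5.57930768e+01, -3.37218904e+01,  1.29983677e-01,
        6.13010838e-03,  1.61731197e-02]), 'ee_pos': array([ 664.78482877, -137.13547252,  419.76187   ]), 'orientation': array([ 3.14015786e+00, -7.42649236e-02, -2.44578786e-03]), 'ft_force': array([ 0.74582121, -0.53217613, -0.75310364]), 'moment': array([-0.08859964, -0.05771371,  0.01964247]), 'width': 0.6067261203692609}
```

View pics/pre.png

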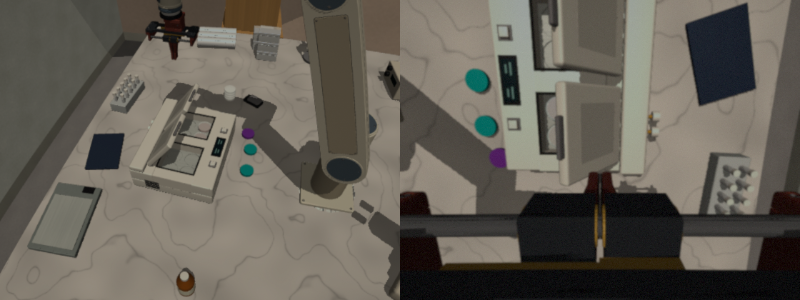

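The wrist view shows both lids' outer faces, the closed fingers above the right lid's near (-y) side, and the right key at full-size pixel (158,174). The side view shows the gripper well above the incubator. I'll refine the lid plane and key from this close view.

```bash
python3 - <<'E'
from h import *
im=imaging.get_image("wrist");W=cloud(im);p=im["pixels"].sum(2).astype(int)
L=W[185:235,235:290].reshape(-1,3); L=L[~np.isnan(L[:,0])]
c=np.median(L,0);g=L[np.linalg.norm(L-c,axis=1)<80]
c=g.mean(0);n=np.linalg.svd(g-c)[2][2]; n*=np.sign(n[2]); print("plane",c.round(1),n.round(3),"th",np.arccos(n[2]),"yaw",np.arctan2(n[1],n[0]), abs((g-c)@n).mean())
for nm,(r0,r1,c0,c1) in dict(R=(160,190,142,176),L=(30,60,130,165)).items():
    sub=W[r0:r1,c0:c1]; dk=(np.nan_to_num(sub[...,2])>119.5)&(np.nan_to_num(sub[...,2])<132)
    n_,_,st,ce=cv2.connectedComponentsWithStats(dk.astype(np.uint8))
    i=1+np.argmax(st[1:,4]); q=sub[dk]; print(nm,st[i],np.median(sub[...,2]),((q.max(0)+q.min(0))/2).round(1),q.mean(0).round(1))
E
```

```text
plane [ 642.6 -157.6  236.5] [ 0.822 -0.052  0.568] th 0.966958279974865 yaw -0.06266521877866031 0.40240924118280896
R [ 10   8  14  12 152] nan [ 466.  -116.3  123.1] [ 467.  -116.2  124.1]
L [  7   6  16  17 234] nan [476.   73.  123.2] [477.2  72.5 124. ]
```

Emit:
{"name": "jog_arm", "arguments": {
  "travel": [
    [0,0,-0.06],
    [0,0,-0.12],
    [0,0,-0.18],
    [0,0,-0.24],
    [0,0,-0.28],
    [0,0,-0.3],
    [-0.01,0,-0.32],
    [-0.025,0,-0.345],
    [-0.04,0,-0.365],
    [-0.048,0,-0.372]
  ],
  "dr": [
    [0,0,0],
    [0,0,0],
    [0,0,0],
    [0,0,0],
    [0,0,0],
    [0,0,0],
    [0,0,0],
    [0,0,0],
    [0,0,0],
    [0,0,0]
  ]
}}

```text
t: 3.25
ee_pos: [644.4, -137.4, 270.5]
orientation: [3.14, -0.075, -0.003]
ft_force: [-0.7, -0.2, -0.0]
width: 0.6
```

Emit:
{"name": "jog_arm", "arguments": {
  "travel": [
    [-0.006,0,-0.004],
    [-0.012,0,-0.008],
    [-0.0175,0,-0.012],
    [-0.025,0,-0.016],
    [-0.034,0.001,-0.021],
    [-0.043,0.001,-0.027],
    [-0.052,0.002,-0.032],
    [-0.06,0.002,-0.038],
    [-0.069,0.003,-0.043],
    [-0.077,0.003,-0.049]
  ],
  "dr": [
    [0,0,0],
    [0,0,0],
    [0,0,0],
    [0,0,0],
    [0,0,0],
    [0,0,0],
    [0,0,0],
    [0,0,0],
    [0,0,0],
    [0,0,0]
  ]
}}

```text
t: 4.25
ee_pos: [613.7, -136.2, 251.3]
orientation: [3.14, -0.075, -0.002]
ft_force: [1.0, 0.2, 2.9]
width: 0.7
```

Emit:
{"name": "jog_arm", "arguments": {
  "travel": [
    [-0.01,0,-0.008],
    [-0.02,0.001,-0.017],
    [-0.032,0.001,-0.027],
    [-0.041,0.002,-0.036],
    [-0.051,0.002,-0.046],
    [-0.061,0.003,-0.056],
    [-0.068,0.003,-0.064],
    [-0.074,0.004,-0.072],
    [-0.081,0.004,-0.081],
    [-0.0875,0.0045,-0.089]
  ],
  "dr": [
    [0,0,0],
    [0,0,0],
    [0,0,0],
    [0,0,0],
    [0,0,0],
    [0,0,0],
    [0,0,0],
    [0,0,0],
    [0,0,0],
    [0,0,0]
  ]
}}

```text
t: 5.25
ee_pos: [578.4, -134.4, 215.3]
orientation: [3.14, -0.075, -0.002]
ft_force: [0.4, 0.1, 1.6]
width: 0.4
```

Emit:
{"name": "jog_arm", "arguments": {
  "travel": [
    [-0.008,0,-0.011],
    [-0.015,0.001,-0.022],
    [-0.022,0.001,-0.034],
    [-0.029,0.001,-0.046],
    [-0.035,0.002,-0.058],
    [-0.042,0.002,-0.07],
    [-0.046,0.002,-0.08],
    [-0.05,0.003,-0.09],
    [-0.054,0.003,-0.1],
    [-0.057,0.003,-0.1085]
  ],
  "dr": [
    [0,0,0],
    [0,0,0],
    [0,0,0],
    [0,0,0],
    [0,0,0],
    [0,0,0],
    [0,0,0],
    [0,0,0],
    [0,0,0],
    [0,0,0]
  ]
}}

```text
t: 6.25
ee_pos: [555.4, -133.2, 171.5]
orientation: [3.14, -0.075, -0.002]
ft_force: [-1.1, 0.6, 1.4]
width: 0.4
```

Emit:
{"name": "jog_arm", "arguments": {
  "travel": [
    [-0.003,0,-0.009],
    [-0.005,0,-0.018],
    [-0.008,0,-0.026],
    [-0.01,0,-0.034],
    [-0.012,0,-0.042],
    [-0.014,0,-0.049],
    [-0.015,0.001,-0.055],
    [-0.016,0.001,-0.061],
    [-0.017,0.001,-0.065],
    [-0.018,0.001,-0.068]
  ],
  "dr": [
    [0,0,0],
    [0,0,0],
    [0,0,0],
    [0,0,0],
    [0,0,0],
    [0,0,0],
    [0,0,0],
    [0,0,0],
    [0,0,0],
    [0,0,0]
  ]
}}

```text
t: 7.25
ee_pos: [548.2, -132.7, 144.2]
orientation: [3.14, -0.075, -0.002]
ft_force: [-0.4, 0.0, 2.0]
width: 0.8
```

Emit:
{"name": "jog_arm", "arguments": {
  "travel": [
    [0,0,-0.002],
    [0,0,-0.004],
    [0,0,-0.006],
    [0,0,-0.007],
    [0,0,-0.008],
    [0,0,-0.009],
    [0,0,-0.01],
    [0,0,-0.011],
    [0,0,-0.012],
    [0,0,-0.013]
  ],
  "dr": [
    [0,0,0],
    [0,0,0],
    [0,0,0],
    [0,0,0],
    [0,0,0],
    [0,0,0],
    [0,0,0],
    [0,0,0],
    [0,0,0],
    [0,0,0]
  ]
}}

```text
t: 8.25
ee_pos: [548.2, -132.8, 138.9]
orientation: [3.14, -0.075, -0.002]
ft_force: [-1.0, 0.2, 1.8]
width: 0.3
```

Emit:
{"name": "jog_arm", "arguments": {
  "travel": [
    [0,0,-0.0005],
    [0,0,-0.001],
    [0,0,-0.0015],
    [0,0,-0.002],
    [0,0,-0.0025],
    [0,0,-0.003],
    [0,0,-0.0035],
    [0,0,-0.004],
    [0,0,-0.0045],
    [0,0,-0.005]
  ],
  "dr": [
    [0,0,0],
    [0,0,0],
    [0,0,0],
    [0,0,0],
    [0,0,0],
    [0,0,0],
    [0,0,0],
    [0,0,0],
    [0,0,0],
    [0,0,0]
  ]
}}

```text
t: 9.25
ee_pos: [548.2, -132.7, 136.9]
orientation: [3.14, -0.075, -0.002]
ft_force: [-0.8, 0.2, 1.2]
width: 0.4
```

```bash
python3 - <<'E'
from h import *
a=[]
for n in("side","top","wrist"):
    im=imaging.get_image(n);W=cloud(im);p=im["pixels"];np.savez(n+"1.npz",W=W,px=p)
    a.append(p[100:300,140:380] if n=="side" else p[100:280,190:390] if n=="top" else p)
o=np.hstack([cv2.resize(x,(266,280)) for x in a])[...,::-1]
cv2.imwrite("pics/shut.png",o); print(telemetry.get_obs()["ft_force"],telemetry.get_obs()["ee_pos"])
W=np.load("wrist1.npz")["W"].reshape(-1,3);h=np.array([698.5,-131]);y=-.055;c,s=np.cos(y),np.sin(y)
for n in("top","side","wrist"):
    W=np.load(n+"1.npz")["W"].reshape(-1,3)
    L=np.c_[(W[:,:2]-h)@np.array([[c,s],[-s,c]]).T,W[:,2]]
    for x in(-180,-150,-120,-90,-60,-30):
        m=(abs(L[:,0]-x)<8)&(abs(L[:,1]-55)<20)&(L[:,2]<200); print(n,x,m.sum(),np.median(L[m,2]).round(1) if m.any() else '')
E
```

```text
[-0.81768999  0.02561609  0.14654698] [ 548.22760389 -132.74616058  136.93702524]
top -180 53 151.8
top -150 47 157.9
top -120 52 154.6
top -90 63 151.3
top -60 65 147.2
top -30 65 143.0
side -180 99 154.2
side -150 66 160.5
side -120 61 156.4
side -90 52 153.1
side -60 21 149.5
side -30 0 
wrist -180 1342 161.3
wrist -150 2218 158.9
wrist -120 2087 155.3
wrist -90 1962 151.6
wrist -60 1878 147.8
wrist -30 1742 143.8
```

View pics/shut.png

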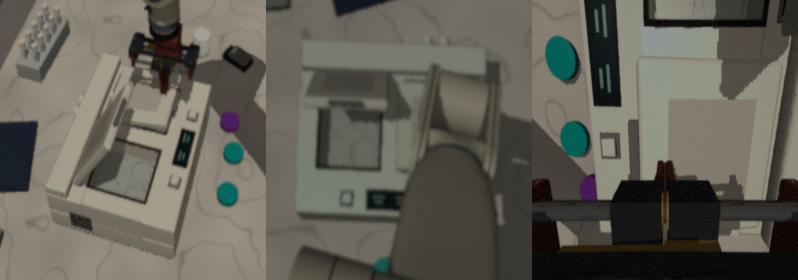

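The lid still stands at about 0.125 rad: its surface is near z = 159 at the TCP's x, yet the TCP reads 137. Something disagrees, so I'll look at the fingers closely.

```bash
python3 - <<'E'
from h import *
a=np.load("wrist1.npz")["px"][200:380,180:440][...,::-1]; b=np.load("side1.npz")["px"][120:210,200:300][...,::-1]
o=np.hstack([cv2.resize(a,(500,346),interpolation=2),cv2.resize(b,(300,346),interpolation=2)])
o=np.clip(255*(o/255.)**.55,0,255).astype(np.uint8)
cv2.imwrite("pics/tip.png",o)
W=np.load("wrist1.npz")["W"]
for v in range(236,300,6): print(v,[W[v,u].round(0).tolist() for u in(250,270,279,288,310)])
h=np.array([698.5,-131]);y=-.055;c,s=np.cos(y),np.sin(y)
L=np.c_[(W.reshape(-1,3)[:,:2]-h)@np.array([[c,s],[-s,c]]).T,W.reshape(-1,3)[:,2]]
for yy in range(-100,101,20):
    m=(abs(L[:,0]+100)<6)&(abs(L[:,1]-yy)<8); print(yy,m.sum(),np.median(L[m,2]) if m.any() else '')
E
```

```text
236 [[532.0, -118.0, 161.0], [544.0, -118.0, 160.0], [549.0, -119.0, 160.0], [554.0, -119.0, 160.0], [567.0, -121.0, 157.0]]
242 [[532.0, -122.0, 160.0], [544.0, -121.0, 163.0], [549.0, -122.0, 160.0], [554.0, -121.0, 163.0], [567.0, -124.0, 157.0]]
248 [[532.0, -125.0, 161.0], [544.0, -121.0, 172.0], [549.0, -123.0, 169.0], [554.0, -122.0, 172.0], [567.0, -128.0, 157.0]]
254 [[531.0, -129.0, 161.0], [544.0, -121.0, 181.0], [549.0, -123.0, 177.0], [554.0, -122.0, 181.0], [567.0, -132.0, 156.0]]
260 [[531.0, -133.0, 160.0], [545.0, -121.0, 188.0], [549.0, -123.0, 185.0], [553.0, -121.0, 189.0], [567.0, -136.0, 156.0]]
266 [[531.0, -136.0, 161.0], [545.0, -121.0, 195.0], [549.0, -123.0, 192.0], [553.0, -121.0, 196.0], [567.0, -140.0, 156.0]]
272 [[542.0, -98.0, 248.0], [548.0, -99.0, 247.0], [549.0, -123.0, 199.0], [553.0, -100.0, 246.0], [559.0, -100.0, 247.0]]
278 [[543.0, -99.0, 251.0], [548.0, -99.0, 251.0], [549.0, -125.0, 200.0], [553.0, -100.0, 250.0], [559.0, -100.0, 249.0]]
284 [[543.0, -99.0, 253.0], [548.0, -100.0, 252.0], [549.0, -128.0, 201.0], [553.0, -99.0, 254.0], [558.0, -100.0, 254.0]]
290 [[543.0, -99.0, 257.0], [548.0, -99.0, 256.0], [549.0, -131.0, 201.0], [553.0, -99.0, 257.0], [558.0, -100.0, 256.0]]
296 [[543.0, -99.0, 259.0], [548.0, -100.0, 259.0], [549.0, -133.0, 202.0], [553.0, -99.0, 259.0], [558.0, -100.0, 259.0]]
-100 0 
-80 0 
-60 0 
-40 0 
-20 221 153.14638378713798
0 465 152.97287272186801
20 3907 258.14716563816023
40 560 153.01717378317414
60 617 152.67070968841247
80 577 152.18424609537996
100 509 115.41264902073394
```

View pics/tip.png

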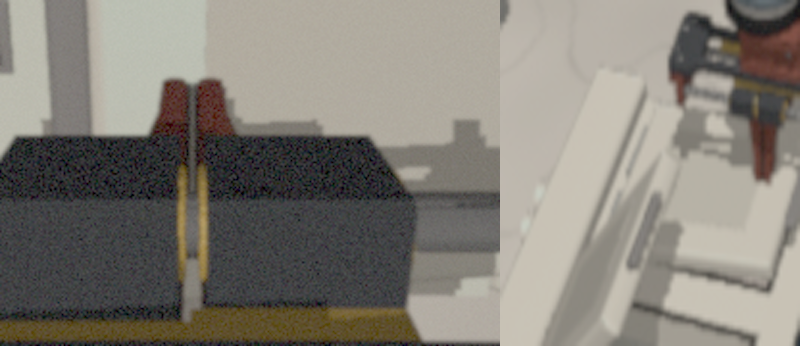

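```bash
python3 - <<'E'
from h import *
im=imaging.get_image("wrist");o=telemetry.get_obs();T=np.array(im["extrinsics"])
C=-T[:3,:3].T@T[:3,3]; print("cam",C.round(1),"ee",o["ee_pos"].round(1),"diff",(C-o["ee_pos"]).round(1),o["t"])
T0=np.array([[1.0,-0.05,0,-670.46],[-0.04,-0.97,0.26,-189.89],[-0.01,-0.26,-0.97,576.19]])
p=T[:3,:3]@o["ee_pos"]+T[:3,3]; print("tcp cam",p.round(1),im["cx"]+im["fx"]*p[0]/p[2],im["cy"]+im["fy"]*p[1]/p[2])
print([ (v,im["range_z"][v,272].round(1)) for v in range(228,262,3)])
W=cloud(im); print([W[v,272].round(0).tolist() for v in range(228,262,3)]); print(o["ft_force"],o["joint_torque"].round(1))
E
```

```text
cam [552.4 -62.6 321.8] ee [ 548.2 -132.7  136.9] diff [  4.2  70.1 184.9] 9.45
tcp cam [ -0.5  20.2 196.7] 278.7911992645922 244.50216400723764
[(228, np.float32(170.5)), (231, np.float32(170.1)), (234, np.float32(171.2)), (237, np.float32(171.5)), (240, np.float32(171.7)), (243, np.float32(167.5)), (246, np.float32(162.0)), (249, np.float32(157.8)), (252, np.float32(153.4)), (255, np.float32(150.1)), (258, np.float32(146.1)), (261, np.float32(142.7))]
[[545.0, -114.0, 159.0], [545.0, -115.0, 160.0], [545.0, -118.0, 159.0], [545.0, -119.0, 159.0], [545.0, -121.0, 160.0], [545.0, -121.0, 164.0], [545.0, -121.0, 170.0], [545.0, -121.0, 174.0], [545.0, -121.0, 179.0], [545.0, -121.0, 182.0], [546.0, -121.0, 186.0], [546.0, -121.0, 190.0]]
[-0.99141763 -0.44031201  0.83008552] [  0.  -49.8 -23.4   0.1  -0.1  -0. ]
```

```bash
python3 - <<'E'
from h import *
a=cv2.imread("pics/pre.png")[150:215,560:640]; b=cv2.resize(np.load("wrist1.npz")["px"],(400,300))[150:215,160:240][...,::-1]
o=np.vstack([np.hstack([cv2.resize(x,(400,325),interpolation=0) for x in(a,b)])])
cv2.imwrite("pics/cmp.png",np.clip(255*(o/255.)**.55,0,255).astype(np.uint8))
E
```

```text
(no output)
```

View pics/cmp.png

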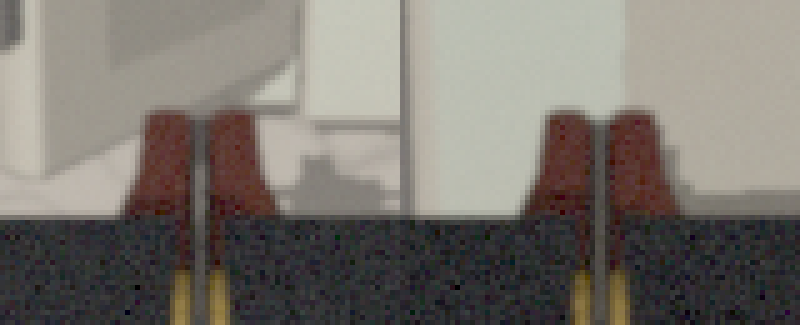

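The comparison shows the same tip in both pictures (pixel row about 241), so the fingers are not inside the lid. The real tip edge sits about 22 mm above the reported TCP. The lid follows the real tip, so I'll keep lowering slowly while watching the force.

Emit:
{"name": "jog_arm", "arguments": {
  "travel": [
    [0,0,-0.003],
    [0,0,-0.006],
    [0,0,-0.009],
    [-0.001,0,-0.012],
    [-0.001,0,-0.015],
    [-0.001,0,-0.018],
    [-0.002,0,-0.021],
    [-0.002,0,-0.024],
    [-0.002,0,-0.027],
    [-0.002,0,-0.03]
  ],
  "dr": [
    [0,0,0],
    [0,0,0],
    [0,0,0],
    [0,0,0],
    [0,0,0],
    [0,0,0],
    [0,0,0],
    [0,0,0],
    [0,0,0],
    [0,0,0]
  ]
}}

```text
t: 10.45
ee_pos: [547.4, -132.7, 124.8]
orientation: [3.14, -0.075, -0.002]
ft_force: [-0.4, 0.5, 1.4]
width: 0.2
```

```bash
cat > lid.py <<'E'
from h import *
im=imaging.get_image("wrist");W=cloud(im).reshape(-1,3)
h=np.array([698.5,-131]);y=-.055;c,s=np.cos(y),np.sin(y)
L=np.c_[(W[:,:2]-h)@np.array([[c,s],[-s,c]]).T,W[:,2]]
m=(L[:,0]>-175)&(L[:,0]<-20)&(abs(L[:,1]-60)<15)&(L[:,2]<200)&(L[:,2]>125)
print("slope,z(-150)",np.polyfit(L[m,0]+150,L[m,2],1).round(3),m.sum())
Z=cloud(im); print("tip",Z[[236,240,243,246],272].round(1).tolist()); o=telemetry.get_obs(); print(o["t"],o["ee_pos"],o["ft_force"])
E
python3 lid.py
```

```text
slope,z(-150) [-4.80000e-02  1.47179e+02] 16138
tip [[544.2, -118.5, 148.0], [544.0, -121.4, 146.7], [544.2, -121.2, 152.2], [544.2, -121.6, 156.0]]
10.5 [ 547.32306696 -132.73898389  124.6290177 ] [0.22240542 0.59977927 1.46760084]
```

Emit:
{"name": "jog_arm", "arguments": {
  "travel": [
    [0,0,-0.003],
    [0,0,-0.006],
    [0,0,-0.009],
    [0,0,-0.011],
    [0,0,-0.013],
    [0,0,-0.015],
    [0,0,-0.016],
    [0,0,-0.017],
    [0,0,-0.018],
    [0,0,-0.0185]
  ],
  "dr": [
    [0,0,0],
    [0,0,0],
    [0,0,0],
    [0,0,0],
    [0,0,0],
    [0,0,0],
    [0,0,0],
    [0,0,0],
    [0,0,0],
    [0,0,0]
  ]
}}

```text
t: 11.5
ee_pos: [547.4, -132.8, 117.4]
orientation: [3.14, -0.075, -0.003]
ft_force: [-3.4, -0.4, 5.9]
width: 0.7
```

Emit:
{"name": "jog_arm", "arguments": {
  "travel": [
    [0,0,-0.0005],
    [0,0,-0.001],
    [0,0,-0.0015],
    [0,0,-0.002],
    [0,0,-0.0025],
    [0,0,-0.003],
    [0,0,-0.003],
    [0,0,-0.003],
    [0,0,-0.003],
    [0,0,-0.003]
  ],
  "dr": [
    [0,0,0],
    [0,0,0],
    [0,0,0],
    [0,0,0],
    [0,0,0],
    [0,0,0],
    [0,0,0],
    [0,0,0],
    [0,0,0],
    [0,0,0]
  ]
}}

```text
t: 12.5
ee_pos: [547.4, -132.8, 117.3]
orientation: [3.14, -0.075, -0.002]
ft_force: [-4.9, 1.2, 12.9]
width: 0.6
```

```bash
python3 lid.py
```

```text
slope,z(-150) [ -0.    140.051] 16937
tip [[544.2, -118.7, 140.0], [544.0, -121.4, 139.3], [544.2, -121.1, 145.1], [544.3, -121.2, 149.5]]
12.55 [ 547.38625601 -132.76358495  117.34863863] [-5.89995559  1.16035693 12.92231233]
```

Emit:
{"name": "jog_arm", "arguments": {
  "travel": [
    [0,0,0.02],
    [0,0,0.05],
    [0,0,0.09],
    [0,0,0.13],
    [-0.04,0.01,0.15],
    [-0.09,0.02,0.15],
    [-0.14,0.03,0.15],
    [-0.18,0.035,0.15],
    [-0.205,0.04,0.15],
    [-0.205,0.04,0.15]
  ],
  "dr": [
    [0,0,0],
    [0,0,0],
    [0,0,0],
    [0,0,0],
    [0,0,0],
    [0,0,0],
    [0,0,0],
    [0,0,0],
    [0,0,0],
    [0,0,0]
  ]
}}

```text
t: 13.55
ee_pos: [464.7, -116.6, 177.8]
orientation: [3.14, -0.076, -0.002]
ft_force: [0.3, -0.4, -0.4]
width: 0.0
```

```bash
python3 - <<'E'
from h import *
im=imaging.get_image("wrist");W=cloud(im);save(im,"key.png");o=telemetry.get_obs();print(o["t"],o["ee_pos"],o["ft_force"])
h=np.array([698.5,-131]);y=-.055;c,s=np.cos(y),np.sin(y)
V=np.nan_to_num(W.reshape(-1,3)); d=V[:,:2]-[465,-117]
m=(abs(d)<20).all(1)&(V[:,2]>120)&(V[:,2]<128); q=V[m]; print("key",m.sum(),q.mean(0) if m.any() else '',q.min(0),q.max(0))
L=np.c_[(V[:,:2]-h)@np.array([[c,s],[-s,c]]).T,V[:,2]]
m=(abs(L[:,1]-50)<10)&(L[:,2]>133)&(L[:,2]<146); print("lid front edge lx (y 40..60)",L[m,0].min(), "slope",np.polyfit(L[m,0],L[m,2],1))
im=imaging.get_image("top");W=cloud(im);print("deck/lid",W[150:220:10,317].round(0).tolist())
E
```

```text
13.6 [ 465.75080232 -116.85739781  177.88149224] [ 0.31655152 -0.42744273 -0.37399419]
key 523 [ 465.55104974 -115.73025412  124.25489106] [ 455.68234722 -126.22033351  120.08932534] [ 475.30591588 -106.04839094  126.46174764]
lid front edge lx (y 40..60) -185.82614801032113 slope [4.25519016e-03 1.40558501e+02]
deck/lid [[710.0, -132.0, 113.0], [671.0, -128.0, 136.0], [639.0, -127.0, 139.0], [498.0, -85.0, 547.0], [476.0, -83.0, 553.0], [456.0, -83.0, 549.0], [439.0, -84.0, 533.0]]
```

View pics/key.png

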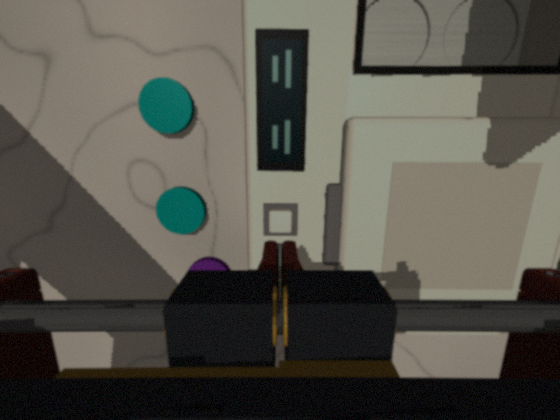

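The picture shows the right lid flat, with the white key at pixel (281,219) right below and ahead of the fingertips (281,243). The key centre measures (465.5, -116.0), and the TCP is over it. Now I'll press.

Emit:
{"name": "jog_arm", "arguments": {
  "travel": [
    [0,0.002,-0.03],
    [0,0.002,-0.06],
    [0,0.002,-0.09],
    [0,0.002,-0.12],
    [0,0.002,-0.145],
    [0,0.002,-0.16],
    [0,0.002,-0.17],
    [0,0.002,-0.178],
    [0,0.002,-0.184],
    [0,0.002,-0.188]
  ],
  "dr": [
    [0,0,0],
    [0,0,0],
    [0,0,0],
    [0,0,0],
    [0,0,0],
    [0,0,0],
    [0,0,0],
    [0,0,0],
    [0,0,0],
    [0,0,0]
  ]
}}

```text
t: 14.65
ee_pos: [466.5, -116.2, 102.7]
orientation: [3.14, -0.075, 0.001]
ft_force: [-0.3, 1.0, -0.8]
width: 0.4
```

Emit:
{"name": "jog_arm", "arguments": {
  "travel": [
    [0,0,-0.002],
    [0,0,-0.004],
    [0,0,-0.006],
    [0,0,-0.008],
    [0,0,-0.01],
    [0,0,-0.0115],
    [0,0,-0.0125],
    [0,0,-0.0135],
    [0,0,-0.0145],
    [0,0,-0.015]
  ],
  "dr": [
    [0,0,0],
    [0,0,0],
    [0,0,0],
    [0,0,0],
    [0,0,0],
    [0,0,0],
    [0,0,0],
    [0,0,0],
    [0,0,0],
    [0,0,0]
  ]
}}

```text
t: 15.65
ee_pos: [466.7, -116.3, 96.9]
orientation: [3.14, -0.075, 0.001]
ft_force: [-1.1, 0.6, 7.4]
width: 0.7
```

Emit:
{"name": "jog_arm", "arguments": {
  "travel": [
    [0,0,-0.0005],
    [0,0,-0.001],
    [0,0,-0.0015],
    [0,0,-0.002],
    [0,0,-0.0025],
    [0,0,-0.0025],
    [0,0,-0.0025],
    [0,0,-0.0025],
    [0,0,-0.0025],
    [0,0,-0.0025]
  ],
  "dr": [
    [0,0,0],
    [0,0,0],
    [0,0,0],
    [0,0,0],
    [0,0,0],
    [0,0,0],
    [0,0,0],
    [0,0,0],
    [0,0,0],
    [0,0,0]
  ]
}}

```text
t: 16.65
ee_pos: [466.7, -116.3, 96.7]
orientation: [3.14, -0.075, 0.002]
ft_force: [-4.2, 1.1, 14.5]
width: 0.3
```

Emit:
{"name": "jog_arm", "arguments": {
  "travel": [
    [0,0,0.005],
    [0,0,0.015],
    [0,0,0.04],
    [0,0,0.08],
    [0,0,0.13],
    [0,0,0.18],
    [0,0,0.23],
    [0,0,0.27],
    [0,0,0.3],
    [0,0,0.3]
  ],
  "dr": [
    [0,0,0],
    [0,0,0],
    [0,0,0],
    [0,0,0],
    [0,0,0],
    [0,0,0],
    [0,0,0],
    [0,0,0],
    [0,0,0],
    [0,0,0]
  ]
}}

```text
t: 17.65
ee_pos: [467.6, -116.5, 218.3]
orientation: [3.139, -0.075, 0.006]
ft_force: [0.8, 0.6, -0.8]
width: -0.0
```

```bash
sed -i 's/L\[:,0\]>-175/L[:,0]>-175/' lid.py; python3 lid.py; python3 - <<'E'
from h import *
V=np.nan_to_num(cloud(imaging.get_image("wrist")).reshape(-1,3))
for k in([465.5,-116],[476.5,73]):
    m=(abs(V[:,:2]-k)<6).all(1); print("key z",m.sum(),np.median(V[m,2]))
im=imaging.get_image("side");save(im,"end.png");W=cloud(im).reshape(-1,3)
h=np.array([698.5,-131]);c,s=np.cos(-.055),np.sin(-.055)
L=np.c_[(W[:,:2]-h)@np.array([[c,s],[-s,c]]).T,W[:,2]-117]
m=(abs(L[:,1]-190)<75)&(L[:,2]>60)&(L[:,2]<135)&(L[:,0]<-10)&(L[:,0]>-110);print("left lid angle",np.arctan(-1/np.polyfit(L[m,2],L[m,0],1)[0]))
W=np.load("side0.npz")["W"].reshape(-1,3);L=np.c_[(W[:,:2]-h)@np.array([[c,s],[-s,c]]).T,W[:,2]-117]
m=(abs(L[:,1]-190)<75)&(L[:,2]>60)&(L[:,2]<135)&(L[:,0]<-10)&(L[:,0]>-110);print("before",np.arctan(-1/np.polyfit(L[m,2],L[m,0],1)[0]))
E
```

```text
slope,z(-150) [-1.00000e-03  1.40094e+02] 6167
tip [[459.2, -146.1, 115.1], [464.1, -105.2, 240.0], [464.3, -105.0, 245.6], [464.4, -104.9, 250.7]]
17.7 [ 466.97939067 -116.36553977  217.23492787] [ 0.05145927 -0.51005273 -0.4099294 ]
key z 212 124.80590565485383
key z 0 nan
left lid angle 0.9565228436482702
before 0.9566706092084556
  return _methods._mean(a, axis=axis, dtype=dtype,
  ret = ret.dtype.type(ret / rcount)
```

View pics/end.png

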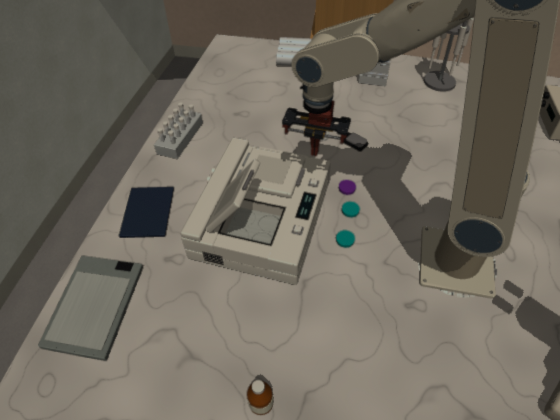

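The final picture shows the right lid flat at (275,175) and the left lid still open. The right key is up at (314,182), the fingers are clear, and everything else in view is where it was.

```bash
python3 -c "
from h import *
print(ticket.close_job())"
```

```text
the job is handed in; nothing more can be done
None
```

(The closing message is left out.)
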